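# Set up the salsa flight, last jar held ready

## Task

Set up the salsa flight for the taco table: put the green-lidded jar in pocket one of the flight board (the pocket marked with one stud), then the yellow-lidded jar in pocket two, each upright, fully down in its pocket and let go. Then carry the red-lidded jar over and finish still holding it, motionless, upright and centred about 15 mm above the mouth of pocket three without touching the board, so that the waiter can slip the order tag under it. Tip no jar over, and leave the taco stand, glasses and other tableware where they are.

Things in the scene. Friction and masses are not known exactly. Their poses are not given: they have to be found in the camera images.
- jar_green: sealed white ceramic salsa jar, round, 46 mm diameter up to 60 mm, with a green lid (44 mm diameter) on top, 75 mm tall in all, a green band round its middle; foot bevelled to 38 mm over the lowest 5 mm; 130 to 250 g. Stands upright at the start on the round wooden board, in any of three spots. Origin: centre of its underside; z up along its axis
- jar_yellow: sealed white ceramic salsa jar, round, 46 mm diameter up to 60 mm, with a yellow lid (44 mm diameter) on top, 75 mm tall in all, a yellow band round its middle; foot bevelled to 38 mm over the lowest 5 mm; 130 to 250 g. Stands upright at the start on the round wooden board, in any of three spots. Origin: centre of its underside; z up along its axis
- jar_red: sealed white ceramic salsa jar, round, 46 mm diameter up to 60 mm, with a red lid (44 mm diameter) on top, 75 mm tall in all, a red band round its middle; foot bevelled to 38 mm over the lowest 5 mm; 130 to 250 g. Stands upright at the start on the round wooden board, in any of three spots. Origin: centre of its underside; z up along its axis
- flight: flight board: pale wooden block 240 x 84 x 34 mm with three round pockets in a row along its x axis, 75 mm apart; it does not shift. Stud marks on its top, along both long edges beside each pocket, give the number: one, two or three dark studs; pocket one is at its -x end (towards the robot), three at its +x end. Origin: centre of its underside; z up
- flight_hole0 (a point): centre of the mouth of pocket one in the flight board (one stud), at the level of the board's top face; z up, x and y along the board's axes. Round blind pocket, 51 mm diameter, 24 mm deep
- flight_hole1 (a point): centre of the mouth of pocket two in the flight board (two studs), at the level of the board's top face; z up, x and y along the board's axes. Round blind pocket, 51 mm diameter, 24 mm deep
- flight_hole2 (a point): centre of the mouth of pocket three in the flight board (three studs), at the level of the board's top face; z up, x and y along the board's axes. Round blind pocket, 51 mm diameter, 24 mm deep
- round: round serving board of mid-brown wood, 270 mm diameter, 18 mm thick, on which the jars start; it does not shift. Origin: centre of its underside
- taco_stand: taco stand of folded steel sheet, a zigzag about 206 mm long (its x) by 90 mm wide (its y) by 48 mm tall, loose, lying between the jars and the flight board. Origin: centre of its underside
- tumbler: amber glass tumbler, 76 mm diameter at the rim, 130 mm tall, beyond the taco stand. Origin: centre of its underside
- black_bowl: black bowl, 120 mm diameter, 55 mm tall. Origin: centre of its underside
- dip_cup: small clear glass cup, 68 mm diameter, 35 mm tall, beyond the round board. Origin: centre of its underside
- plates: lilac plate on an orange plate, 176 mm diameter, 34 mm tall, on the left near the robot. Origin: centre of the underside
- mill: wooden pepper mill, 54 mm diameter, 162 mm tall, beyond the flight board. Origin: centre of its underside
- sauce_bottle: green glass bottle with a red cap, 56 mm diameter, 160 mm tall, on the right near the robot. Origin: centre of its underside
Things that resemble listed ones, but are neither listed nor needed, are in the scene too. What is shaped like the jar_red but pink is not meant. What is shaped like the jar_yellow but purple is not meant.

How it is judged:
By the outcome, as a careful person would: the job done as asked, in the order asked, and still so for the second after the job is handed in, while the arm keeps its last pose, push and grip.
It also fails if it takes over 70 s, if anything falls off the work surface, if the arm or the gripper's body presses on something with over 40 N, if the wrist force passes 120 N, or if a joint passes its speed limit or range.

## Robot

A 7-joint arm with a two-finger parallel gripper is mounted at the origin on the work surface. World frame = base frame: x ahead of the robot, y to its left, z up, the work surface at z = 0. Lengths are in m, angles in rad, forces in N, time in s.
With the tool pointing down it reaches from about 0.425 to 0.925 m from the base axis. Payload 6.8 kg.
Tool frame: the origin (TCP) lies on the front face of the gripper's body, between the roots of the fingers; the fingertips stand 73 mm ahead of it and the grasp point (between the pads) lies 54 mm ahead of it (env.nose_length is the distance from the TCP to the fingertips, in m); z points along the fingers, y is the line along which they close (so a half turn about z gives the same grasp; the last joint's range is limited). The gripper opens to 85 mm and grips with 20 to 120 N. Pads are 22 mm wide; open, the fingers measure 114 mm over their backs; the gripper's body (76 mm by 85 mm) begins 54 mm behind the grasp point. The pads swing forward as they close: fully open they stand 13 mm farther back than shut.
Start: joints at [-1.349, 0.477, 0.022, 1.555, -0.011, 1.109, -0.083], TCP at [0.219, 0.639, 0.304] pointing down, gripper open.
Joint ranges: [-2.96, 2.96], [-0.34, 2.1], [-1.41, 1.46], [0.24, 2.44], [-1.37, 4.51], [0.17, 1.92], [-2.96, 2.96]. Speed limits (rad/s): [2.39, 2.39, 3.14, 3.14, 3.14, 3.14, 3.14].

## Interface

Orientations are given as a unit quaternion [w, x, y, z].
In Python, from cell import env, kin, camera, calibration, job gives the robot as it stands. The module is installed in compiled form; this text tells all that it offers. Calls block until the motion is done:
- env.reach(position, orientation): joint-space move of the TCP to a pose.
- env.movel(position, velocity=0.15, rot=None, stop_force=None): straight line of the TCP; rot=None keeps the orientation; velocity is the mean speed in m/s. With stop_force (N) it stops when the force on the tool has changed by that much, and returns True; else False.
- env.goto_joints(angles): joint-space move.
- env.grip(opening, f_grip=None): finger opening in m; f_grip is the grip in N (None keeps the last); returns when the fingers have stopped.
- env.dwell(seconds).
- kin.inverse_kinematics(position, orientation): joint angles nearest the present ones, or None.
- env.get_state(): the state.
- camera(name): name is "side" or "top"; returns (picture, depth): 384x512x3 uint8, blue, green, red; 384x512 float32, m along the optical axis (not along the pixel's ray), 0 where there is no reading.
- calibration(name): a dict with "fx", "fy", "cx", "cy" (pixels), "rvec" (rotation vector, rad) and "tvec" (3), from world to camera coordinates, as OpenCV has them. Camera axes: x right, y down, z forward; pixel columns grow to the right and rows downward; lengths in m; the calibration is good to about 2 mm. A picture is of the moment at which its call begins. calibration takes no time and is no camera call.
A pose or a line that the arm cannot do raises env.PlanningError and nothing moves.
- job.job_done(): hands the job in; it is judged then, once.
The state is a dict: "time": time; "qpos": joint angles; "joint_velocities": joint speeds; "joint_torque": joint torques, N m; "tcp_pos": TCP position; "orientation": TCP orientation; "force": force on the tool from outside, world axes, zero at the start; "torque": the same for the moment, N m; "opening": finger opening in m; "gripper_force": force on a finger pad.
Only numpy, scipy, OpenCV 4.12 (cv2) and the standard library are available. Lean on these libraries where they do the work, as an engineer would, in place of code of your own. Each camera call takes 0.05 s, during which the arm holds its last target. There are 200 camera calls.

## Working session

There is one attempt and no reset: what is moved stays moved. The work goes in short steps, each a Python script; the robot and the scene stay as the last script left them, time stands still between calls to the robot, and variables do not carry over. Pictures are saved under pics/ and viewed, at most 10 in all, crops included, and the job is handed in when it is done.

```bash
mkdir -p pics; python3 - <<'E'
from cell import env,camera,calibration
import cv2,numpy as np
for n in("top","side"):
    p,d=camera(n);cv2.imwrite(f"pics/{n}0.png",p);np.savez(f"{n}0.npz",p=p,d=d)
    c=calibration(n);R=cv2.Rodrigues(np.array(c["rvec"]))[0];print(n,c,-R.T@np.array(c["tvec"]).ravel())
print(env.get_state())
E
```

```text
top {'fx': 491.7286512350744, 'fy': 491.7286512350744, 'cx': 259.56102388714584, 'cy': 190.87333882492848, 'rvec': array([ 2.15298773, -2.12432928,  0.18364406]), 'tvec': array([-0.04212429,  0.51791995,  1.42224229])} [ 0.27843032 -0.02682967  1.48813487]
side {'fx': 390.832734573222, 'fy': 390.832734573222, 'cx': 257.14548669433964, 'cy': 189.29791715844013, 'rvec': array([ 2.11550312, -0.84385522,  0.42413508]), 'tvec': array([-0.37452016,  0.25489937,  1.09155572])} [-0.22023923 -0.75309324  0.88378628]
{'time': 0.1, 'qpos': array([-1.34905261,  0.47767448,  0.02230277,  1.5563178 , -0.0115006 ,
        1.10928728, -0.08309905]), 'joint_velocities': array([-3.28939526e-04, -4.34638666e-03,  1.75036602e-03, -3.89305555e-03,
       -3.38809859e-05, -3.61013983e-04, -9.52055120e-04]), 'joint_torque': array([ 4.88911741e-03, -5.97762394e+01,  1.61355693e+00, -2.81954348e+01,
        1.26908501e-02,  4.93980740e-03,  2.66352947e-05]), 'tcp_pos': array([0.2184786 , 0.63824342, 0.30306556]), 'orientation': array([-8.21960952e-05,  1.64147332e-01,  9.86435525e-01, -7.75442967e-04]), 'force': array([-0.21830439, -0.57186071, -0.32976566]), 'torque': array([ 0.00484586,  0.0156687 , -0.04246679]), 'gripper_force': 0.0, 'opening': 0.08557418168471458}
```

View pics/top0.png

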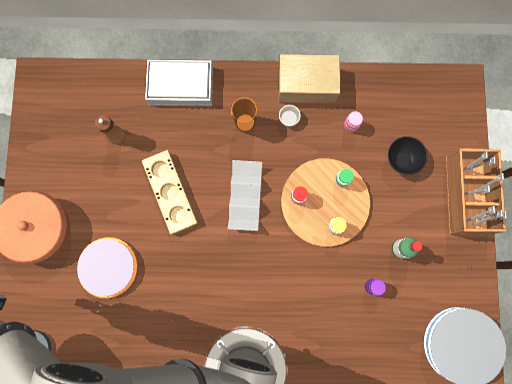

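View pics/side0.png

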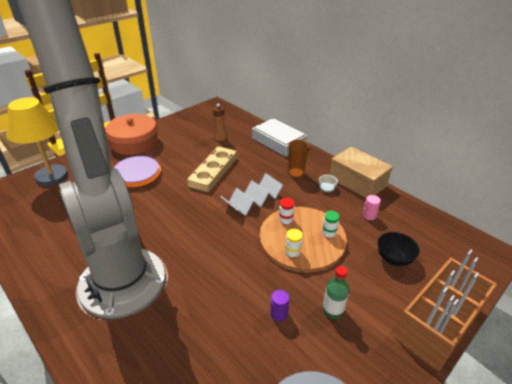

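The top view shows the jar lids at green (346,177), red (299,195) and yellow (338,226), all on the round board. Possible confusions are the pink jar (354,121), the purple jar (376,288) and the red bottle cap (417,246), and none of these is on the round board. The flight board has its pockets at (179,213) on the near end, (170,191), and (161,170) on the far end. The side view agrees: red lid (287,204), green (331,216), yellow (294,236).

```bash
cat > h.py <<'E'
import cv2,numpy as np
from cell import env,kin,camera,calibration,job
def cam(n):
    c=calibration(n);R=cv2.Rodrigues(np.array(c["rvec"]))[0];t=np.array(c["tvec"]).ravel()
    return c,R,-R.T@t
def onplane(n,uv,z):
    c,R,o=cam(n);d=R.T@np.array([(uv[0]-c["cx"])/c["fx"],(uv[1]-c["cy"])/c["fy"],1.])
    return o+d*(z-o[2])/d[2]
def project(n,P):
    c,R,o=cam(n);q=R@(np.array(P)-o);return np.array([c["fx"]*q[0]/q[2]+c["cx"],c["fy"]*q[1]/q[2]+c["cy"]])
def points(n,d):
    c,R,o=cam(n);v,u=np.indices(d.shape)
    q=np.stack([(u-c["cx"])/c["fx"]*d,(v-c["cy"])/c["fy"]*d,d],-1)
    return q@R+o
HUE={"green":(55,85),"yellow":(22,34),"red":(174,6)}
def lidmask(p,col,box):
    h=cv2.cvtColor(p,cv2.COLOR_BGR2HSV);a,b=HUE[col];H=h[...,0]
    m=((H>=a)&(H<=b)) if a<b else ((H>=a)|(H<=b))
    m&=(h[...,1]>150)&(h[...,2]>110)
    k=np.zeros_like(m);x0,y0,x1,y1=box;k[y0:y1,x0:x1]=1
    return m&k
E
python3 - <<'E'
from h import *
t=np.load("top0.npz");s=np.load("side0.npz")
PT=points("top",t["d"]);PS=points("side",s["d"])
print("table z",[round(float(np.median(PT[y-5:y+5,x-5:x+5,2])),4) for x,y in((220,300),(110,190),(440,100))])
B={"green":((330,165,360,192),(320,208,342,226)),"red":((288,183,312,208),(277,196,297,214)),"yellow":((325,214,352,240),(284,228,304,245))}
vis=t["p"].copy()
for c,(bt,bs) in B.items():
  for n,b,im,P in(("top",bt,t["p"],PT),("side",bs,s["p"],PS)):
    m=lidmask(im,c,b);k,l,st,ce=cv2.connectedComponentsWithStats(m.astype(np.uint8))
    i=1+np.argmax(st[1:,4]);mm=l==i
    Z=P[mm];top=Z[Z[:,2]>.086]
    print(c,n,st[i],ce[i].round(1),"plane",onplane(n,ce[i],.093).round(4),"depthtop",len(top),top.mean(0).round(4) if len(top) else 0,((top.max(0)+top.min(0))/2).round(4) if len(top) else 0)
# flight board by height+region
for n,P,(x0,y0,x1,y1) in(("top",PT,(135,140,205,245)),("side",PS,(180,140,245,200))):
    m=np.zeros(P.shape[:2],np.uint8);m[y0:y1,x0:x1]=(abs(P[y0:y1,x0:x1,2]-.034)<.006)
    k,l,st,ce=cv2.connectedComponentsWithStats(m);i=1+np.argmax(st[1:,4]);m=(l==i).astype(np.uint8)
    Q=P[l==i];print(n,"top z",np.median(Q[:,2]),len(Q))
    r=cv2.minAreaRect((Q[:,:2]*1000).astype(np.float32));print(n,r)
    cs,hi=cv2.findContours(m,cv2.RETR_CCOMP,cv2.CHAIN_APPROX_NONE)
    for c,hh in zip(cs,hi[0]):
        if hh[3]>=0 and len(c)>12:
            w=np.array([onplane(n,q[0],.034)[:2] for q in c])
            e=cv2.fitEllipse((w*1000).astype(np.float32));print(n,"hole",np.array(e[0]).round(1),np.array(e[1]).round(1),cv2.minEnclosingCircle((w*1000).astype(np.float32)))
for nm,a in(("jars",t["p"][145:260,130:380]),):
    cv2.imwrite("pics/c1.png",cv2.resize(a,None,fx=3.2,fy=3.2,interpolation=cv2.INTER_CUBIC))
E
```

```text
table z [0.0001, -0.0002, 0.0008]
green top [344 182   3   1   3] [345. 182.] plane [ 0.5396 -0.2814  0.093 ] depthtop 3 [ 0.5401 -0.2819  0.0902] [ 0.54   -0.2816  0.0908]
green side [326 211  13  11 106] [331.7 216.3] plane [ 0.5502 -0.2895  0.093 ] depthtop 104 [ 0.5525 -0.2882  0.0911] [ 0.5542 -0.2882  0.0906]
red top [293 187  15  14 163] [299.8 193.3] plane [ 0.5046 -0.1507  0.093 ] depthtop 163 [ 0.5018 -0.1494  0.1106] [ 0.401  -0.0994  0.7873]
red side [280 197  15  12 146] [286.8 202.3] plane [ 0.4986 -0.1535  0.093 ] depthtop 108 [ 0.4999 -0.154   0.091 ] [ 0.5    -0.1537  0.0914]
yellow top [346 224   1   3   3] [346. 225.] plane [ 0.4151 -0.2822  0.093 ] depthtop 0 0 0
yellow side [286 229  16  13 169] [294.  234.9] plane [ 0.4088 -0.2644  0.093 ] depthtop 143 [ 0.4107 -0.264   0.0914] [ 0.4116 -0.2636  0.0908]
top top z 0.03383425549605412 1508
top ((516.6709594726562, 238.02743530273438), (241.264404296875, 84.7163314819336), 23.534826278686523)
top hole [447.7 207.3] [51.9 54.7] ((446.73687744140625, 207.0433807373047), 28.584999084472656)
top hole [516.8 237.4] [53.1 54. ] ((516.14794921875, 237.7119598388672), 29.185222625732422)
top hole [584.7 267.3] [51.7 54. ] ((585.369384765625, 268.0347595214844), 28.08586883544922)
side top z 0.03203877809388739 616
side ((511.361328125, 235.13671875), (249.59080505371094, 88.48574829101562), 23.56694793701172)
side hole [440.8 200.4] [51.8 55.3] ((440.4044189453125, 201.761474609375), 28.8432559967041)
side hole [509.2 231.4] [53.3 56.6] ((508.9956970214844, 234.06088256835938), 31.907203674316406)
side hole [577.9 260.1] [50.5 57.9] ((576.6641845703125, 264.8729553222656), 32.544227600097656)
```

View pics/c1.png

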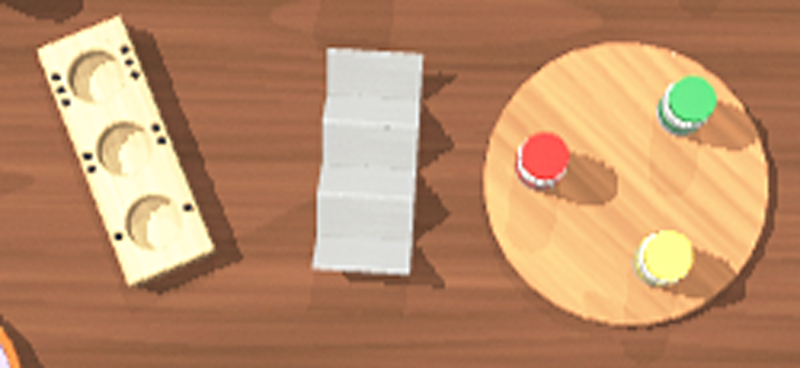

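The crop confirms the choice. The one-stud pocket is at the near end of the board, and the three real lids are on the round board. Next I'll fix the lid mask for the top view and pick green.

```bash
python3 - <<'E'
from h import *
t=np.load("top0.npz");s=np.load("side0.npz")
hsv=cv2.cvtColor(t["p"],cv2.COLOR_BGR2HSV)
for c,(u,v) in {"green":(346,176),"red":(300,194),"yellow":(338,225)}.items():
    h0=hsv[v-2:v+3,u-2:u+3].reshape(-1,3);h0=np.median(h0,0).astype(float)
    dh=abs((hsv[...,0].astype(float)-h0[0]+90)%180-90)
    m=(dh<9)&(abs(hsv[...,1]-h0[1])<55)&(abs(hsv[...,2]-h0[2])<50);k=np.zeros_like(m);k[v-12:v+13,u-12:u+13]=1
    kk,l,st,ce=cv2.connectedComponentsWithStats((m&k).astype(np.uint8));i=l[v,u]
    cs=cv2.findContours((l==i).astype(np.uint8),0,1)[0];r=cv2.minAreaRect(cs[0]);
    w=onplane("top",ce[i],.093);print(c,h0,st[i],ce[i].round(2),w.round(4),"r",np.hypot(*w[:2]))
ys=np.deg2rad(23.5)
from scipy.spatial.transform import Rotation as Ro
# tool z down; tool y along board y (either sign)
for sgn in(1,-1):
    y=sgn*np.array([-np.sin(ys),np.cos(ys),0]);z=np.array([0,0,-1.]);x=np.cross(y,z)
    q=Ro.from_matrix(np.stack([x,y,z],1)).as_quat()[[3,0,1,2]]
    for P in((.55,-.285,.17),(.41,-.265,.17),(.447,.207,.17),(.585,.267,.17),(.585,.267,.3),(.41,-.265,.3)):
        j=kin.inverse_kinematics(P,q);print(sgn,q.round(4),P,None if j is None else np.round(j,2))
E
```

```text
green [ 68. 138. 237.] [339 169  15  14 156] [346.01 175.62] [ 0.5584 -0.2846  0.093 ] r 0.62671594091011
red [  1. 171. 255.] [293 186  15  15 180] [299.9  193.08] [ 0.5053 -0.151   0.093 ] r 0.5273716318735433
yellow [ 30. 103. 255.] [331 217  16  17 198] [338.4 224.6] [ 0.4159 -0.2606  0.093 ] r 0.4908286373829995
1 [ 0.     -0.2036  0.979   0.    ] (0.55, -0.285, 0.17) [-0.07  0.62  0.63  1.84 -0.48  0.84  2.77]
1 [ 0.     -0.2036  0.979   0.    ] (0.41, -0.265, 0.17) [-0.11  0.44  0.69  2.15 -0.43  0.7   2.86]
1 [ 0.     -0.2036  0.979   0.    ] (0.447, 0.207, 0.17) [-0.61  0.36  0.06  2.1  -0.03  0.67  1.45]
1 [ 0.     -0.2036  0.979   0.    ] (0.585, 0.267, 0.17) [-0.54  0.57  0.01  1.74 -0.01  0.83  1.46]
1 [ 0.     -0.2036  0.979   0.    ] (0.585, 0.267, 0.3) [-0.57  0.43  0.06  1.64 -0.03  1.07  1.48]
1 [ 0.     -0.2036  0.979   0.    ] (0.41, -0.265, 0.3) [-0.34  0.23  0.93  2.04 -0.23  0.97  2.68]
-1 [-0.      0.979   0.2036  0.    ] (0.55, -0.285, 0.17) [-0.18  0.68  0.79  1.84 -0.62  0.89 -0.25]
-1 [-0.      0.979   0.2036  0.    ] (0.41, -0.265, 0.17) [-0.35  0.61  1.07  2.16 -0.75  0.82  0.04]
-1 [-0.      0.979   0.2036  0.    ] (0.447, 0.207, 0.17) [-1.02  0.41  0.57  2.13 -0.35  0.69 -1.38]
-1 [-0.      0.979   0.2036  0.    ] (0.585, 0.267, 0.17) [-0.92  0.64  0.57  1.77 -0.44  0.86 -1.32]
-1 [-0.      0.979   0.2036  0.    ] (0.585, 0.267, 0.3) [-0.97  0.49  0.63  1.67 -0.32  1.09 -1.41]
-1 [-0.      0.979   0.2036  0.    ] (0.41, -0.265, 0.3) [-0.45  0.28  1.08  2.04 -0.3   0.99 -0.38]
```

```bash
cat >> h.py <<'E'
B=np.array([-.0027,-.0016])          # half of the top/side disagreement
JAR={"green":np.array([.5584,-.2846])+B,"red":np.array([.5053,-.1510])+B,"yellow":np.array([.4159,-.2606])+B}
YAW=np.deg2rad(23.5);UX=np.array([np.cos(YAW),np.sin(YAW)]);UY=np.array([-UX[1],UX[0]])
HC=np.array([.5165,.2377])+B
HOLE=[HC+UX*.075*(i-1) for i in range(3)]
Q=[0,.97905,.20364,0]; Q=list(np.array(Q)/np.linalg.norm(Q))
def P(xy,z):return [float(xy[0]),float(xy[1]),z]
def rep(s=""):
    a=env.get_state();print(s,"t",round(a["time"],2),"tcp",a["tcp_pos"].round(4),"F",a["force"].round(2),"T",a["torque"].round(3),"open",round(a["opening"],4),"gf",round(a["gripper_force"],1));return a
ZG=.104                              # TCP height over jar underside
def pick(c):
    env.grip(.085);env.reach(P(JAR[c],.30),Q)
    env.movel(P(JAR[c],.018+.075+.085),velocity=.2)
    print("hit",env.movel(P(JAR[c],.018+ZG),velocity=.08,stop_force=8));rep("down")
    env.grip(.03,40);rep("grip")
    env.movel(P(JAR[c],.018+ZG+.13),velocity=.12);rep("lift")
E
python3 - <<'E'
from h import *
pick("green")
env.dwell(.2);rep()
for n in("side","top"):
    p,d=camera(n);np.savez(n+"1.npz",p=p,d=d)
    u,v=project(n,env.get_state()["tcp_pos"]-[0,0,.07]).astype(int);print(n,u,v)
    cv2.imwrite(f"pics/{n}1.png",cv2.resize(p[max(0,v-70):v+70,max(0,u-80):u+80],None,fx=4,fy=4,interpolation=cv2.INTER_CUBIC))
E
```

```text
hit False
down t 5.36 tcp [ 0.5558 -0.2865  0.1222] F [-0.8  -1.18  0.54] T [-0.025  0.012  0.001] open 0.0849 gf 0.0
grip t 5.82 tcp [ 0.5559 -0.2862  0.1227] F [-0.48  1.3   5.37] T [ 0.312  0.237 -0.003] open 0.0447 gf 40.9
lift t 7.05 tcp [ 0.5554 -0.2859  0.2512] F [-0.73  0.38 -2.22] T [ 0.031 -0.007 -0.003] open 0.045 gf 40.9
 t 7.25 tcp [ 0.5555 -0.2861  0.2514] F [ 0.74 -0.82 -1.35] T [ 0.014  0.014 -0.01 ] open 0.045 gf 40.9
side 335 192
top 352 170
```

View pics/side1.png

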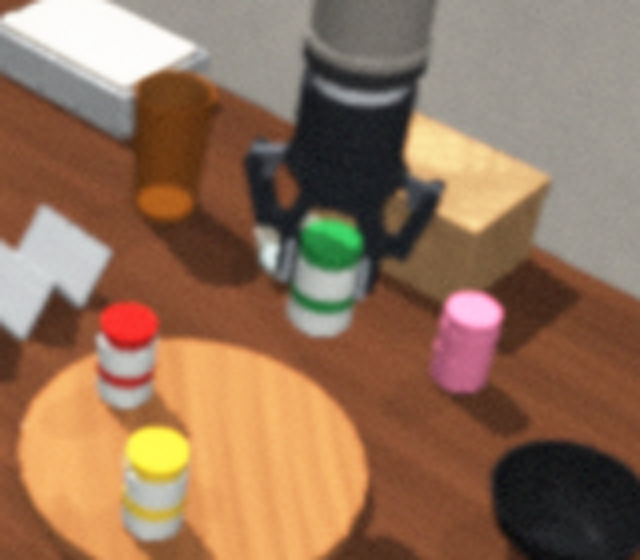

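Green is held clear of the board, with its lid near crop pixel (332,240). It may be leaning slightly, so I'll check that numerically.

```bash
cat >> h.py <<'E'
from scipy.optimize import least_squares
def jarfit(p,d,c,tcp,dz=ZG):
    """upright check of held jar in side view: lid-top plane + wall cylinder from depth"""
    X=points("side",d);b=tcp-[0,0,dz]
    hsv=cv2.cvtColor(p,cv2.COLOR_BGR2HSV)
    near=(np.hypot(X[...,0]-b[0]+.003,X[...,1]-b[1]+.0015)<.035)&(X[...,2]>b[2]-.01)&(X[...,2]<b[2]+.085)
    white=near&(hsv[...,1]<60)&(hsv[...,2]>120)&(X[...,2]<b[2]+.062)
    a,e=HUE[c];H=hsv[...,0];col=((H>=a)&(H<=e)) if a<e else ((H>=a)|(H<=e))
    col&=(hsv[...,1]>120)&(hsv[...,2]>70)&near
    band=col&(X[...,2]<b[2]+.05);W=X[(white|band)&(X[...,2]<b[2]+.045)]
    o=cam("side")[2];
    def f(v):
        ax=np.array([v[2],v[3],1]);ax/=np.linalg.norm(ax);r=W-[v[0],v[1],b[2]+.025]
        return np.linalg.norm(np.cross(r,ax),axis=1)-.023
    s=least_squares(f,[b[0],b[1],0,0],loss="soft_l1",f_scale=.002)
    L=X[col&(X[...,2]>b[2]+.066)];n=np.linalg.lstsq(np.c_[L[:,:2]-L[:,:2].mean(0),np.ones(len(L))],L[:,2],rcond=None)[0]
    print("wall n",len(W),"centre-tcp mm",((s.x[:2]-b[:2])*1000).round(1),"lean deg",np.rad2deg(s.x[2:]).round(1),"rms",(f(s.x).std()*1000).round(2),"zmin",W[:,2].min().round(4),b[2].round(4))
    print("lid n",len(L),"lean deg",np.rad2deg(-n[:2]).round(1),"mean-b",((L.mean(0)-b)*1000).round(1))
    return s.x
E
python3 - <<'E'
from h import *
z=np.load("side1.npz");a=env.get_state()
jarfit(z["p"],z["d"],"green",a["tcp_pos"])
# same fit on standing jars as reference
s=np.load("side0.npz")
for c in("green","red","yellow"):
    print(c);jarfit(s["p"],s["d"],c,np.array([*JAR[c],.018+ZG]))
u,v=project("side",a["tcp_pos"]-[0,0,.07]).astype(int)
for dz in(ZG-.075,ZG-.06,ZG): print(((project("side",a["tcp_pos"]-[0,0,dz])-[u-80,v-70])*4).round(0))
E
```

```text
wall n 151 centre-tcp mm [0.7 0.1] lean deg [-0.7 -1.2] rms 1.79 zmin 0.1463 0.1476
lid n 135 lean deg [-2.6 -0.8] mean-b [-3.5 -1.9 71.9]
green
wall n 102 centre-tcp mm [ 0.9 -0. ] lean deg [-0.   0.4] rms 1.5 zmin 0.0191 0.018
lid n 120 lean deg [-3.5 -2.3] mean-b [-2.7 -1.9 72.9]
red
wall n 98 centre-tcp mm [-0.6  0.3] lean deg [-1.9 -0.1] rms 1.59 zmin 0.0203 0.018
lid n 118 lean deg [-3.6 -1.3] mean-b [-3.8 -2.3 72.5]
yellow
wall n 106 centre-tcp mm [0.3 0.3] lean deg [-1.1 -1.8] rms 1.15 zmin 0.0189 0.018
lid n 152 lean deg [-3.7 -1.6] mean-b [-3.3 -2.1 73. ]
[328. 235.]
[325. 251.]
[314. 316.]
```

The jar is upright within noise, since the fit gives the same values as for the standing jars. Placing green now.

```bash
cat >> h.py <<'E'
def carry(i,zb=.16):
    a=env.get_state()["tcp_pos"]
    env.movel(P(a[:2],zb+ZG),velocity=.15);env.movel(P(HOLE[i],zb+ZG),velocity=.22)
def insert(i,off=(0,0)):
    xy=HOLE[i]+np.array(off)
    env.movel(P(xy,.042+ZG),velocity=.12);rep("mouth")
    h=env.movel(P(xy,.008+ZG),velocity=.025,stop_force=7);a=rep(f"insert hit={h}")
    print("underside z",round(a["tcp_pos"][2]-ZG,4),"want .010")
E
python3 - <<'E'
from h import *
carry(0);env.dwell(.1);rep("over")
insert(0)
E
```

```text
over t 10.14 tcp [0.4452 0.2055 0.264 ] F [-0.05  0.18 -1.1 ] T [-0.039  0.007 -0.056] open 0.0448 gf 41.1
mouth t 11.28 tcp [0.4455 0.2063 0.1465] F [ 0.49  0.47 -0.9 ] T [0.003 0.038 0.011] open 0.0446 gf 41.1
insert hit=True t 12.42 tcp [0.445  0.2061 0.1146] F [-0.53  0.03  6.65] T [-0.069  0.196 -0.042] open 0.0447 gf 41.7
underside z 0.0106 want .010
```

Green is down in its pocket. I'll release it, pick yellow, check it and place it in pocket two.

```bash
python3 - <<'E'
from h import *
env.grip(.075);a=rep("open")["tcp_pos"]
env.movel(P(HOLE[0],.28),velocity=.15)
pick("yellow");env.dwell(.2)
p,d=camera("side");np.savez("side2.npz",p=p,d=d)
jarfit(p,d,"yellow",env.get_state()["tcp_pos"])
E
```

```text
open t 12.82 tcp [0.4443 0.2059 0.1139] F [-0.37  0.15  0.21] T [-0.007  0.023  0.027] open 0.0752 gf 0.0
hit False
down t 17.67 tcp [ 0.4133 -0.2625  0.1222] F [-0.65 -0.18 -0.59] T [-0.026 -0.025  0.081] open 0.085 gf 0.0
grip t 18.12 tcp [ 0.4134 -0.2622  0.1225] F [-0.71  1.35  5.39] T [0.2   0.218 0.004] open 0.0448 gf 40.4
lift t 19.36 tcp [ 0.4129 -0.2619  0.2514] F [-0.1  -0.09 -1.8 ] T [ 0.025  0.026 -0.002] open 0.0447 gf 41.0
wall n 149 centre-tcp mm [0.1 0.3] lean deg [-0.9 -0.8] rms 1.8 zmin 0.1512 0.1476
lid n 158 lean deg [-3.1 -0.6] mean-b [-4.5 -1.1 72.1]
```

```bash
python3 - <<'E'
from h import *
carry(1);env.dwell(.1)
insert(1)
p,d=camera("side");np.savez("side3.npz",p=p,d=d);cv2.imwrite("pics/s3.png",cv2.resize(p[110:210,160:270],None,fx=5,fy=5,interpolation=cv2.INTER_CUBIC))
E
```

```text
mouth t 23.55 tcp [0.5143 0.2362 0.1467] F [ 0.45  0.58 -1.57] T [-0.034 -0.051 -0.009] open 0.0449 gf 41.2
insert hit=True t 24.69 tcp [0.5137 0.236  0.1146] F [-0.51 -0.56  5.49] T [-0.014  0.108  0.049] open 0.0444 gf 41.8
underside z 0.0106 want .010
```

View pics/s3.png

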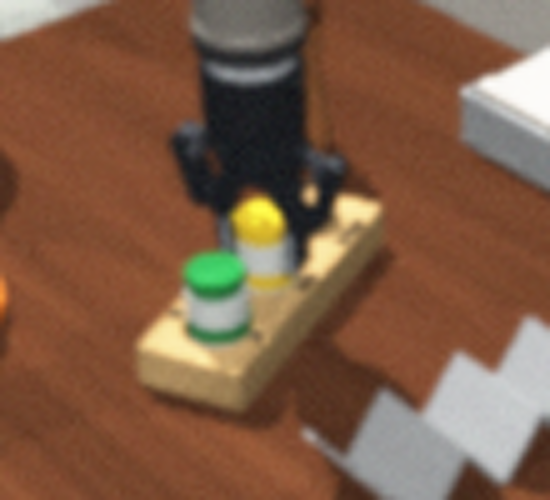

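Green (crop 215,295) and yellow (262,245) are both seated and upright in pockets one and two. Release yellow and pick red.

```bash
python3 - <<'E'
from h import *
env.grip(.075);rep("open")
env.movel(P(HOLE[1],.28),velocity=.15)
pick("red");env.dwell(.2)
p,d=camera("side");np.savez("side4.npz",p=p,d=d)
jarfit(p,d,"red",env.get_state()["tcp_pos"])
t,dt=camera("top");np.savez("top4.npz",p=t,d=dt)
X=points("top",dt)
for c,i in(("green",0),("yellow",1)):
    m=(np.hypot(X[...,0]-HOLE[i][0]-.0027,X[...,1]-HOLE[i][1]-.0016)<.03)&(abs(X[...,2]-.085)<.006)
    v,u=np.nonzero(m);w=onplane("top",(u.mean(),v.mean()),.085)
    print(c,len(u),"lid z",np.median(X[m][:,2]).round(4),"offset from my hole, mm",((w[:2]+B-HOLE[i])*1000).round(1))
carry(2);env.dwell(.1)
env.movel(P(HOLE[2],.049+ZG),velocity=.08);env.dwell(.5);a=rep("final")
print("joint speed",abs(a["joint_velocities"]).max(),"xy err mm",((a["tcp_pos"][:2]-HOLE[2])*1000).round(2),"underside",a["tcp_pos"][2]-ZG)
p,d=camera("side");np.savez("side5.npz",p=p,d=d);jarfit(p,d,"red",a["tcp_pos"])
cv2.imwrite("pics/s5.png",cv2.resize(p[100:200,160:270],None,fx=5,fy=5,interpolation=cv2.INTER_CUBIC))
E
```

```text
open t 25.15 tcp [0.5128 0.2358 0.1136] F [ 0.38  0.52 -0.01] T [ 0.052 -0.01   0.09 ] open 0.075 gf 0.0
hit False
down t 29.73 tcp [ 0.5027 -0.1529  0.1221] F [ 0.9  -0.07  0.65] T [-0.018  0.022  0.053] open 0.0853 gf 0.0
grip t 30.19 tcp [ 0.5029 -0.1525  0.1226] F [-2.4   0.48  5.99] T [ 0.214  0.254 -0.021] open 0.0452 gf 40.2
lift t 31.43 tcp [ 0.5022 -0.1524  0.2513] F [ 0.24  0.1  -2.5 ] T [ 0.007 -0.014 -0.002] open 0.0446 gf 41.0
wall n 147 centre-tcp mm [-0.  -0.7] lean deg [-1.2 -1. ] rms 1.63 zmin 0.1457 0.1476
lid n 122 lean deg [-3.1  1.1] mean-b [-5.1 -1.5 71.9]
green 171 lid z 0.0849 offset from my hole, mm [ 1.2 -1.1]
yellow 165 lid z 0.0851 offset from my hole, mm [ 0.8 -1.3]
final t 36.2 tcp [0.5826 0.266  0.153 ] F [-0.03  0.22 -1.31] T [ 0.012 -0.017 -0.01 ] open 0.045 gf 41.3
joint speed 0.0014367323552956792 xy err mm [-0.01  0.  ] underside 0.049021072871246144
wall n 74 centre-tcp mm [ 0.2 -1.3] lean deg [ 0.3 -1.9] rms 2.16 zmin 0.05 0.049
lid n 63 lean deg [-2.8  1.2] mean-b [-6.5 -2.2 72. ]
```

View pics/s5.png

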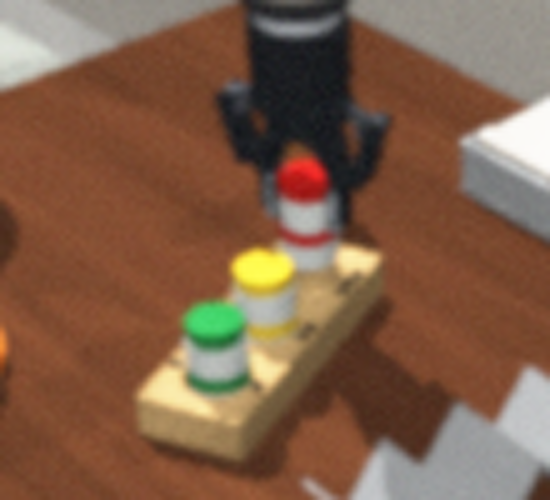

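Green and yellow are seated: their lids are at 0.085 m as they should be, and within 2 mm of centre. Red hangs upright and still over pocket three, at crop (305,215), with its underside about 15 mm above the mouth. I'll hand it in.

```bash
python3 -c "
from cell import job;print(job.job_done())"
```

```text
the job is handed in; nothing more can be done
None
```

I handed the job in at about 36 s on the robot's clock: green is seated in pocket one, yellow is seated in pocket two, and the arm is still holding red upright and motionless about 15 mm above pocket three.

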